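# Set up the cut-off jig with a gauge block and a bar

### The arm

A 6-joint arm with a two-finger parallel gripper is mounted at the origin on the work surface. World frame = base frame: x ahead of the robot, y to its left, z up, the work surface at z = 0. Lengths are in m, angles in rad, forces in N, time in s.
With the tool pointing down it reaches from about 0.275 to 0.875 m from the base axis. Payload 12.5 kg.
Tool frame: the origin (TCP) lies midway between the tips of the shut fingers; the grasp point (between the pads) lies 19 mm behind it; z points along the fingers, y is the line along which they close (so a half turn about z gives the same grasp; the last joint's range is limited). The gripper opens to 85 mm and grips with 20 to 120 N. Pads are 22 mm wide; open, the fingers measure 114 mm over their backs; the gripper's body (76 mm by 85 mm) begins 54 mm behind the grasp point. The pads swing forward as they close: fully open they stand 13 mm farther back than shut.
Start: joints at [-1.26, 0.351, 1.652, -0, 1.139, -0.085], TCP at [0.212, -0.507, 0.203] pointing down, gripper open.
Joint ranges: [-2.75, 2.75], [-0.79, 2.1], [0.01, 2.65], [-1.57, 4.71], [0.07, 3.14], [-2.87, 2.87]. Speed limits (rad/s): [2.22, 2.22, 2.79, 3.14, 3.14, 3.14].

### API

Orientations are given as a unit quaternion [w, x, y, z].
In Python, from rig import manip gives the robot as it stands.
- The arm moves only by the shell command python3 -m handwheel 'ROWS' [FORCE]. ROWS is JSON, a list of rows, each a list of 3 entries, a list of its own where there are three numbers: the shift along the tool's x, y, z in units of 0.3 m (1.0 is 0.3 m), then the turn, a rotation vector about the tool's x, y, z in units of 180 degrees (1.0 is 180 degrees), then the closure, from -1 (fully open) to 1 (shut). A call has 1 to 5 rows; each row shifts and turns the commanded pose from where the row before left it, along the tool's axes as they then stand; what a row does not reach is not made up. A row lasts 1/12 s, in which the tool goes at most 41.7 mm and 7.16 degrees, less where a joint would pass 70% of its speed; a pose out of reach is approached as far as the arm can. A call with a number of a shift or a turn outside -1 to 1 is refused whole. A call with a gripper value outside its range is refused whole. The fingers move at their own pace and stop on an object; FORCE is the grip in N (left out, the last holds). Time passes only in rows, so rows that do not move let the fingers close. It gives the time, the measured TCP pose, the force, the opening and the grip force at its end, in the units of the state.
- manip.get_obs(): the state, without advancing time (a new reading comes with each control period).
- manip.capture(name): name is "scene" or "top"; returns a dict with "frame" (384x512x3 uint8, red, green, blue), "mtx" (3x3 intrinsics, pixels), "rvec" (rotation vector, rad) and "tvec" (3), from world to camera coordinates, as OpenCV has them. Camera axes: x right, y down, z forward; pixel columns grow to the right and rows downward; lengths in m; the calibration is good to about 2 mm. A picture is of the moment at which its call begins. There is no depth.
- manip.job_done(): hands the job in; it is judged then, once.
The state is a dict: "t": time; "q": joint angles; "dq": joint speeds; "tau": joint torques, N m; "tcp_pos": TCP position; "eef_rot": TCP orientation; "ft_force": force on the tool from outside, world axes, zero at the start; "torque": the same for the moment, N m; "finger_gap": finger opening in m; "grasp_force": force on a finger pad.
Only numpy, scipy, OpenCV 4.12 (cv2) and the standard library are available. Lean on these libraries where they do the work, as an engineer would, in place of code of your own. Each camera call takes 0.05 s, during which the arm holds its last target. There are 200 camera calls.

### The job

Set up the cut-off jig on the jeweller's bench: swing its keeper wide open, then push the steel gauge block that fits the slot snugly (the middle one of three thicknesses) into the slot until it is fully home against the back stop. Next feed the square brass bar endwise through the guide hole until its end butts against the gauge block and let it lie there, then swing the keeper fully shut again behind the gauge block. Leave the other two gauge blocks and the other things on the bench where they are.

Things in the scene. Friction and masses are not known exactly. Their poses are not given: they have to be found in the camera images.
- jig: Aluminium cut-off jig on a dark steel base plate, fixed. Origin on the bench surface (z=0) under the middle of the slot's mouth; x points into the slot, y to the side where the bar enters, z up; positions below in mm in this frame. Base plate top z=10, x -70 to 85, y -60 to 90: in front of the mouth it is a flat apron. Right of the slot is a 16 mm fence, left the guide block.
- slot_mouth (a point): Middle of the slot's mouth, on its floor (jig 0, 0, 10); axes as the jig's. The slot is 23 mm wide (y -11.5 to 11.5), floor z=10, walls to z=62, 70 deep in x to the back stop; its first 10 mm are tapered, about 31 mm wide at the mouth. Two straps over it (x 8-20 and 50-62, z 63 to 68, screw heads to 71) close it from above, so a block must enter from the front.
- guide_mouth (a point): Centre of the guide hole's outer mouth (jig 35, 81.5, 40.75); axes as the jig's. The guide block spans x 0 to 70, y 11.5 to 81.5, up to z=62. The square hole runs straight along y through to the slot: x 26 to 44, z 31.5 to 50. A sheet-metal funnel flares from the mouth out to y=92, where it is about 30 mm wide.
- support (a point): Centre of the flat top (jig 35, 169, 30) of the slim post that carries the bar's tail, 1.5 mm below the hole's floor; axes as the jig's. It is 10 mm wide in x (narrower than the bar, so that fingers on the bar's sides can pass it) and 15 mm long in y. It stands on a 44 mm wide, 10 mm thick outrigger of the base plate.
- keeper (a joint): Keeper, a flat steel arm on an upright pivot in front of the fence: 0 = fully shut (arm across the slot's mouth, along y, its inner face 4 mm in front of the mouth), grows as it swings outwards, anticlockwise seen from above, to 2.6 rad = wide open (out beside the jig on its right). It starts nearly shut, in the way of the slot. Stays where it is left; about 1 N at the handle moves it. The arm is 12 mm wide, z 30 to 42 mm.
- keeper_hinge (a point): Keeper's pivot axis (vertical): fixed on the jig at x=-10, y=-40, z=30 mm of the jig's frame; axes as the jig's.
- keeper_handle (a point): Keeper's upright round wooden handle peg, 14 mm in diameter, standing z 42 to 82 mm above the bench; this point is on its axis at z=70. Its offset from the pivot axis is 81 mm; with the keeper shut it lies at x=-40, y=35 mm of the jig's frame. Axes turn with the keeper.
- gauge: The gauge block to use: plain steel, 72 long (x) x 20 thick (y) x 50 high (z) mm, standing upright on the bench, about 0.5 kg. Origin at the centre of its underside. Fully home, its centre is at x=34, y=0 in the jig's frame and its rear end stands 2 mm out of the mouth.
- gauge_thin: Wrong gauge block, same steel, 72 x 10 x 50 mm, stands upright; origin at the centre of its underside. Leave it.
- gauge_thick: Wrong gauge block, same steel, 72 x 34 x 50 mm, stands upright; origin at the centre of its underside. Leave it.
- bar: Square brass bar 180 x 14 x 14 mm, long axis x, about 0.28 kg. Origin at the centre of its underside (z=20 mm above the bench when on its rest). Either end may go first. Butted against the gauge block, its centre is at about y=101.5 (98 to 102) mm, x=35 in the jig's frame, its underside at z=31.5.
- rest: Fixed wooden rest that the bar lies on along the rest's x. Origin at the centre of its underside. Slab 150 x 60 x 12 mm with two notched supports at x = +-60 mm (16 mm long in x, 44 mm wide, up to z=27); the notches hold the bar's underside at z=20, and between the supports the bar is free, 8 mm above the slab.
- cuff: Open copper bracelet, 62 mm across, 20 mm high; origin at centre of underside. Leave it.
- cuff_wide: Open dark bracelet, 62 mm across, 32 mm high; origin at centre of underside. Leave it.
- cup: White plastic cup 56 mm across, 55 mm high; origin at centre of underside. Leave it.
- dome: Copper domed disc 60 mm across, 13 mm high; origin at centre of underside. Leave it.
- scribe: Screwdriver with a dark wooden handle; origin at the middle of its underside. Leave it.
Mind the look-alikes: they are no part of the job. What is meant by the bar is not blue, and is the larger of those in its own colour. Of the things shaped like the rest, the wooden one is meant.

How it is judged:
On the way, in this order (a step that is already met when the one before it is completed fails the run):
1. the keeper is swung open (past 1.3 rad) (value of joint keeper above 1.3 rad), for 0.1 s.
2. the gauge block is fully home in the slot (within 4 mm) (x of gauge in the frame of jig between 0.03 and 0.038 m and y of gauge in the frame of jig between -0.005 and 0.005 m and z of gauge in the frame of jig below 0.013 m and angle between the x axis of gauge and the x axis of jig, either way round below 0.1 rad and angle between gauge's own z axis and vertical below 0.1 rad), for 0.2 s.
3. the bar is through the guide and butts against the gauge block (within about 4 mm) (all of step 2 and y of bar in the frame of jig between 0.09 and 0.1055 m and x of bar in the frame of jig between 0.028 and 0.042 m and z of bar in the frame of jig between 0.027 and 0.042 m and angle between the x axis of bar and the y axis of jig, either way round below 0.1 rad), for 0.2 s.
4. the keeper is shut (within 0.12 rad) (value of joint keeper below 0.12 rad), for 0.2 s.
At the end, for the whole second after the job is handed in: The 20 mm gauge block stands in the jig's slot within 4 mm of its home position against the back stop, the bar lies in the guide hole with its end within about 4 mm of touching the gauge block, both at rest, and the keeper is shut to within 0.12 rad (all of step 3 and value of joint keeper below 0.12 rad and linear speed of each of gauge, bar below 0.01 m/s).
It fails at once if a bystander (the other gauge blocks, bracelets, cup, dome, screwdriver) is moved by more than 30 mm (distance of any of gauge_thin, gauge_thick, cuff, cuff_wide, cup, dome, scribe from where it was at the start of the episode above 0.03 m).
It also fails if it takes over 72 s, if anything falls off the work surface, if the arm or the gripper's body presses on something with over 40 N, if the wrist force passes 120 N, or if a joint passes its speed limit or range.

## Working session

There is one attempt and no reset: what is moved stays moved. The work goes in short steps, Python scripts to look and compute and a shell command to move; the robot and the scene stay as the last step left them, time stands still between calls to the robot, and variables do not carry over. Pictures are saved under pics/ and viewed, at most 10 in all, crops included, and the job is handed in when it is done.

```bash
ls; mkdir -p pics
python3 - <<'E'
from rig import manip
import cv2,numpy as np
for n in("scene","top"):
    c=manip.capture(n); cv2.imwrite(f"pics/{n}0.png",cv2.resize(c["frame"][:,:,::-1],(800,600),interpolation=cv2.INTER_CUBIC)); print(n,c["mtx"].tolist(),c["rvec"],c["tvec"])
o=manip.get_obs(); print(o)
E
```

```text
pics
scene [[382.428055033517, 0.0, 256.105573808111], [0.0, 382.428055033517, 193.94833978524898], [0.0, 0.0, 1.0]] [ 1.16100652  2.33427608 -0.95904212] [ 0.16391335 -0.27720604  1.59336813]
top [[489.68699256596284, 0.0, 262.2727680604226], [0.0, 489.68699256596284, 188.848141644975], [0.0, 0.0, 1.0]] [ 2.16008455 -2.14878362  0.16189962] [0.15968567 0.49203496 1.63325723]
{'t': 0.1, 'q': array([-1.25962778e+00,  3.51186643e-01,  1.65233853e+00,  1.09174509e-05,
        1.13910747e+00, -8.45689894e-02]), 'dq': array([ 0.00166654, -0.00083498, -0.00253069, -0.00019692, -0.00034856,
        0.00058842]), 'tau': array([ 3.35004097e-04, -5.06835580e+01, -2.91876304e+01, -8.36182426e-05,
        2.69048200e-03,  5.50494562e-06]), 'tcp_pos': array([ 0.21196287, -0.50716955,  0.20251812]), 'eef_rot': array([-5.17224158e-04,  9.80488079e-01,  1.96577865e-01, -5.38646884e-05]), 'ft_force': array([-0.47484806,  0.72825338, -0.10283567]), 'torque': array([-0.00802006,  0.09316559, -0.01263425]), 'grasp_force': 0.0, 'finger_gap': 0.08540291565118426}
```

View pics/scene0.png

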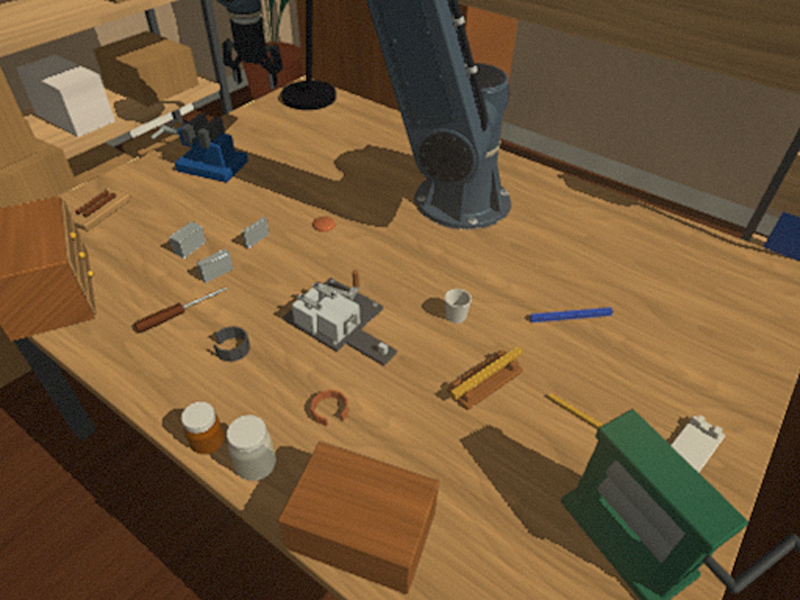

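View pics/top0.png

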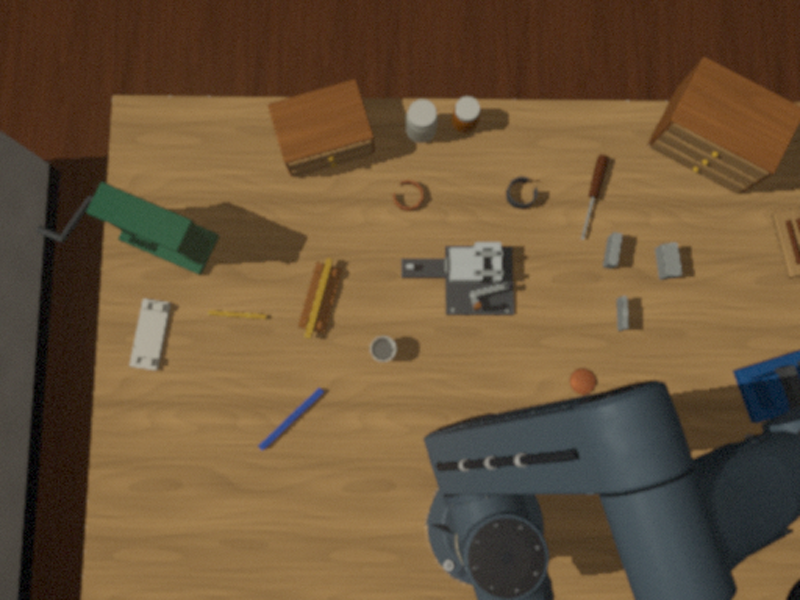

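The pictures show the jig around top(480,280) with the keeper nearly shut, the gauges at (613,250), (668,260) and (623,313), and the brass bar on its wooden rest at (318,298). The arm base is at the bottom. I'll take closer crops next.

```bash
cat > h.py <<'E'
import cv2,numpy as np
from rig import manip
def cam(n):
    c=manip.capture(n); R=cv2.Rodrigues(np.array(c["rvec"],float))[0]
    return dict(im=c["frame"],K=np.array(c["mtx"]),R=R,t=np.array(c["tvec"],float).ravel())
def plane(c,uv,z):
    uv=np.atleast_2d(np.asarray(uv,float)); d=(np.linalg.inv(c["K"])@np.c_[uv,np.ones(len(uv))].T).T@c["R"]
    o=-c["R"].T@c["t"]; return (o+d*((z-o[2])/d[:,2])[:,None])[:,:2]
def proj(c,P):
    p=(c["R"]@np.atleast_2d(P).T).T+c["t"]; p=p@c["K"].T; return p[:,:2]/p[:,2:]
E
python3 - <<'E'
from h import *
c=cam("top"); s=cam("scene")
np.savez("pics/top.npz",**c); np.savez("pics/scene.npz",**s)
a=cv2.resize(c["im"][145:210,250:350],None,fx=8,fy=8,interpolation=cv2.INTER_CUBIC)
b=cv2.resize(c["im"][140:215,375:445],None,fx=7.9,fy=7.9,interpolation=cv2.INTER_CUBIC)
cv2.imwrite("pics/a.png",a[:,:,::-1]); cv2.imwrite("pics/b.png",b[:,:,::-1])
print(-c["R"].T@c["t"],-s["R"].T@s["t"])
E
```

```text
[0.26021078 0.17998915 1.68375216] [1.173217   0.64546141 0.92166925]
```

View pics/a.png

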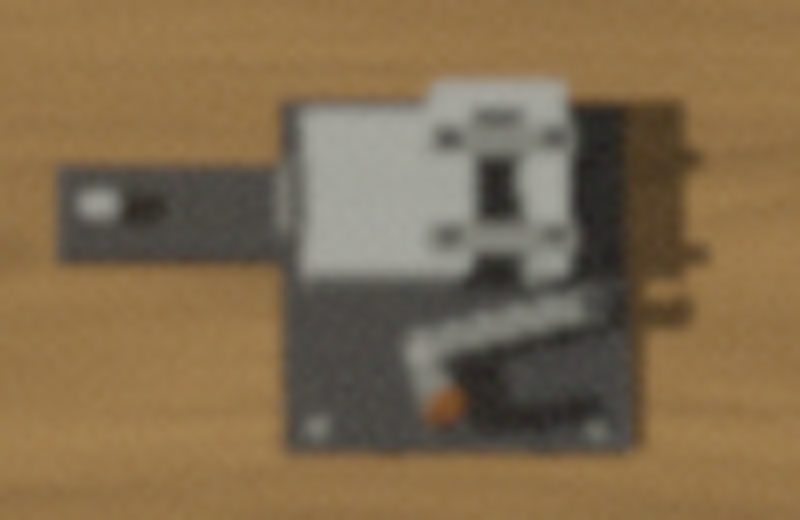

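View pics/b.png

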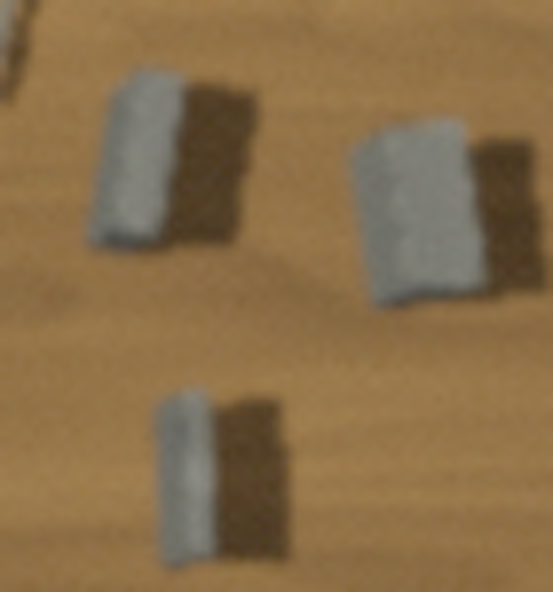

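Crop a: base plate corners are at about (285,100), (290,452) and (640,450). The guide block's front-left top corner is (300,278), the post top (100,205) and the handle top (445,400). Crop b: the top faces of the medium block at (150,155), the thick one at (440,205) and the thin one at (190,475).

```bash
cat > fit.py <<'E'
from h import *
c=dict(np.load("pics/top.npz"))
A=lambda p:(np.array(p,float)+.5)/8-.5+[250,145]
B=lambda p:(np.array(p,float)+.5)/7.9-.5+[375,140]
pts=[((285,101),(85,90,10)),((290,451),(-70,90,10)),((639,450),(-70,-60,10)),((300,279),(0,81.5,62)),((303,105),(70,81.5,62)),((571,277),(0,-27.5,62)),((100,205),(35,169,30)),((497,267),(0,0,50)),((497,185),(35,0,63))]
W=np.array([plane(c,A(p),q[2]/1e3)[0] for p,q in pts]); J=np.array([q[:2] for _,q in pts])/1e3
wj,ww=W-W.mean(0),J-J.mean(0)
th=np.arctan2((ww[:,0]*wj[:,1]-ww[:,1]*wj[:,0]).sum(),(ww*wj).sum())
R=np.array([[np.cos(th),-np.sin(th)],[np.sin(th),np.cos(th)]]); t=W.mean(0)-R@J.mean(0)
print("jig",t,"yaw deg",np.degrees(th)); print(np.round((W-(J@R.T+t))*1e3,1))
toJ=lambda w:(np.atleast_2d(w)-t)@R*1e3; toW=lambda j:np.atleast_2d(j)/1e3@R.T+t
if __name__=="__main__":
    h=plane(c,A((446,399)),.082); hj=toJ(h)[0]-[-10,-40]
    print("handle",h,toJ(h),"keeper",np.arctan2(hj[1],hj[0])-np.arctan2(75,-30),np.hypot(*hj))
    for n,P in dict(mid=[(142,68),(187,72),(165,236),(117,234)],thick=[(398,128),(465,118),(487,288),(410,295)],thin=[(184,392),(208,390),(215,556),(187,560)]).items():
        w=plane(c,B(P),.05); d=(w[0]+w[1]-w[2]-w[3])/2; print(n,w.mean(0),"yaw",np.degrees(np.arctan2(d[1],d[0])),"len",np.hypot(*d),"w",np.hypot(*(w[0]-w[1]+w[3]-w[2])/2))
    print("bar:")
    hsv=cv2.cvtColor(c["im"],cv2.COLOR_RGB2HSV); m=cv2.inRange(hsv,(21,150,110),(35,255,255)); 
    for k in cv2.findContours(m,cv2.RETR_EXTERNAL,cv2.CHAIN_APPROX_NONE)[0]:
        if len(k)>30:
            q=cv2.boxPoints(cv2.minAreaRect(k)); w=plane(c,q,.034); e=[w[1]-w[0],w[2]-w[1]]; L=max(e,key=np.linalg.norm)
            print(cv2.boundingRect(k),w.mean(0),"sides",[np.linalg.norm(x) for x in e],"yaw",np.degrees(np.arctan2(L[1],L[0])))
E
python3 fit.py
```

```text
jig [ 0.52385435 -0.00596333] yaw deg 1.1023597399116978
[[-0.8 -3. ]
 [ 0.8 -1.9]
 [-0.8 -2.3]
 [-2.7  4. ]
 [ 1.7  1.2]
 [-3.3 -0.8]
 [ 0.7 -0.4]
 [ 3.3  1.4]
 [ 1.1  1.8]]
handle [[0.46660834 0.02061904]] [[-56.72400137  27.67878153]] keeper 0.22373323185874305 82.24080358546709
mid [ 0.59487293 -0.28581552] yaw -9.813750736652635 len 0.07367451871844431 w 0.020117050386126743
thick [ 0.57167643 -0.40919785] yaw 3.22876049701921 len 0.07390791660073345 w 0.031557298120040905
thin [ 0.45509408 -0.30076982] yaw -0.26969246066335356 len 0.07170594162292966 w 0.011249015197874319
bar:
(134, 199, 36, 5) [0.44807732 0.53677454] sides [np.float64(0.008472402916253632), np.float64(0.11878506331036992)] yaw -93.78237952215036
(195, 166, 17, 50) [0.48387527 0.3618041 ] sides [np.float64(0.17477945948582174), np.float64(0.012855785392962798)] yaw -14.979381859711491
```

```bash
cat > go.py <<'E'
# usage: go.py j|w x y z(mm, TCP) yaw(deg; in that frame, of tool x)  -> tool shift (units 0.3 m), turn (units 180 deg)
import sys,io,contextlib
with contextlib.redirect_stdout(io.StringIO()):
    from fit import *
from scipy.spatial.transform import Rotation as Ro
fr=sys.argv[1]; x,y,z,yaw=map(float,sys.argv[2:6]); o=manip.get_obs()
Rt=Ro.from_quat(np.roll(o["eef_rot"],-1)).as_matrix(); p=o["tcp_pos"]
w=toW((x,y))[0] if fr=="j" else np.array([x,y])/1e3
ph=np.degrees(np.arctan2(Rt[1,0],Rt[0,0])); yw=yaw+(np.degrees(th) if fr=="j" else 0)
d=(ph-yw+90)%180-90
print("t",round(o["t"],2),"jig",toJ(p[:2])[0].round(1),"z",round(p[2]*1e3,1),"yaw",round(ph,2),"gap",round(o["finger_gap"]*1e3,1),"F",np.round(o["ft_force"],1),"grip",round(o["grasp_force"],1))
print("shift",np.round(Rt.T@(np.r_[w,z/1e3]-p)/.3,4),"turn",round(d/180,4))
E
python3 -m handwheel '[[[0,0,0],[0,0,0.03],-0.2],[[0,0,0],[0,0,0.03],-0.2],[[0,0,0],[0,0,0.03],-0.2],[[0,0,0],[0,0,0.03],-0.2],[[0,0,0],[0,0,0],-0.2]]' 40
python3 go.py j -56.7 27.7 130 0
```

```text
t: 0.62
tcp_pos: [0.212, -0.5074, 0.2029]
eef_rot: [-0.0, 1.0, 0.007, -0.0]
ft_force: [0.1, 0.1, -0.3]
finger_gap: 0.0513
grasp_force: 0.0
t 0.62 jig [-321.4 -495.3] z 202.9 yaw 0.84 gap 51.3 F [ 0.1  0.1 -0.3] grip 0.0
shift [ 0.8743 -1.7473  0.2433] turn -0.0015
```

```bash
python3 -m handwheel '[[[0.058,-0.1165,0],[0,0,0],-0.2],[[0.058,-0.1165,0],[0,0,0],-0.2],[[0.058,-0.1165,0],[0,0,0],-0.2],[[0.058,-0.1165,0],[0,0,0],-0.2],[[0.058,-0.1165,0],[0,0,0],-0.2]]' >/dev/null
python3 -m handwheel '[[[0.058,-0.1165,0],[0,0,0],-0.2],[[0.058,-0.1165,0],[0,0,0],-0.2],[[0.058,-0.1165,0],[0,0,0],-0.2],[[0.058,-0.1165,0],[0,0,0],-0.2],[[0.058,-0.1165,0],[0,0,0],-0.2]]' >/dev/null
python3 -m handwheel '[[[0.058,-0.1165,0],[0,0,0],-0.2],[[0.058,-0.1165,0],[0,0,0],-0.2],[[0.058,-0.1165,0.02],[0,0,0],-0.2],[[0.058,-0.1165,0.06],[0,0,0],-0.2],[[0.058,-0.1165,0.06],[0,0,0],-0.2]]'
python3 go.py j -56.7 27.7 54 0
python3 - <<'E'
from h import *
a=cam("top"); s=cam("scene")
i=np.hstack([cv2.resize(a["im"][140:215,250:350],(520,390),interpolation=cv2.INTER_CUBIC)]); j=cv2.resize(s["im"][150:240,175:265],(270,270),interpolation=cv2.INTER_CUBIC)
o=np.zeros((390,795,3),np.uint8); o[:,:520]=i; o[:270,525:]=j; cv2.imwrite("pics/c.png",o[:,:,::-1])
E
```

```text
t: 1.87
tcp_pos: [0.463, 0.0215, 0.1621]
eef_rot: [0.0, 1.0, 0.011, 0.001]
ft_force: [0.4, -1.0, -0.3]
finger_gap: 0.0515
grasp_force: 0.0
t 1.87 jig [-60.3  28.6] z 162.1 yaw 1.3 gap 51.5 F [ 0.4 -1.  -0.3] grip 0.0
shift [0.0112 0.0029 0.3604] turn 0.0011
```

View pics/c.png

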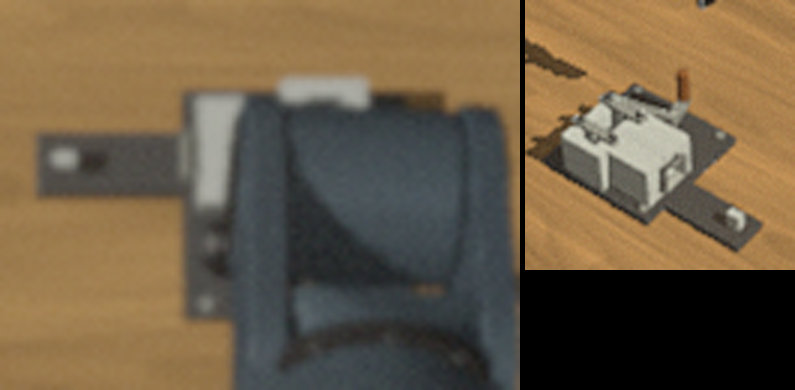

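The top view is blocked by the arm. The scene view shows the handle peg free at crop (683,85), under the gripper.

```bash
python3 - <<'E'
from h import *
s=dict(np.load("pics/scene.npz")); print(proj(s,[[.4666,.0206,.082],[.4666,.0206,.042]]),"seen top ~ (227.7,173.3)")
E
python3 -m handwheel '[[[0.011,0.003,0.07],[0,0,0],-0.2],[[0,0,0.07],[0,0,0],-0.2],[[0,0,0.07],[0,0,0],-0.2],[[0,0,0.07],[0,0,0],-0.2],[[0,0,0.07],[0,0,0],-0.2]]'
python3 -m handwheel '[[[0,0,0.01],[0,0,0],0.5],[[0,0,0],[0,0,0],0.8],[[0,0,0],[0,0,0],1],[[0,0,0],[0,0,0],1],[[0,0,0],[0,0,0],1]]' 30
python3 go.py j -56.7 27.7 54 0
```

```text
[[226.80759963 173.62690521]
 [227.21375322 182.5196782 ]] seen top ~ (227.7,173.3)
t: 2.38
tcp_pos: [0.4654, 0.0181, 0.0564]
eef_rot: [0.0, 1.0, 0.011, 0.0]
ft_force: [0.7, 0.5, 0.4]
finger_gap: 0.0509
grasp_force: 0.0
t: 2.8
tcp_pos: [0.4661, 0.0185, 0.0552]
eef_rot: [0.0, 1.0, 0.01, 0.001]
ft_force: [0.2, -0.2, 0.3]
finger_gap: -0.0002
grasp_force: 0.0
t 2.8 jig [-57.2  25.6] z 55.2 yaw 1.1 gap -0.2 F [ 0.2 -0.2  0.3] grip 0.0
shift [ 0.0018 -0.0071  0.0041] turn -0.0
```

Run:
```python
from h import *
s=cam("scene"); cv2.imwrite("pics/d.png",cv2.resize(s["im"][110:240,160:290],(600,600),interpolation=cv2.INTER_CUBIC)[:,:,::-1])
```

```text
(no output)
```

View pics/d.png

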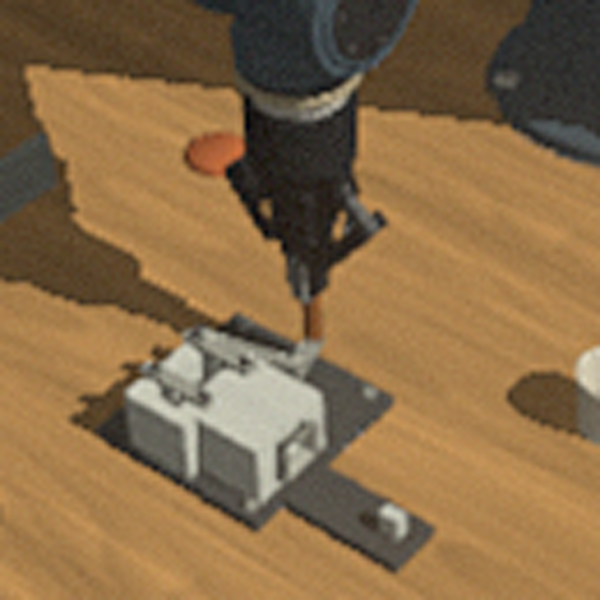

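Fingers are shut with their tips at about (305,295), and the peg at (313,320) stands just below or in front of them. I'll compare with the projected TCP.

```bash
python3 - <<'E'
from h import *
s=cam("scene"); 
f=lambda P:((proj(s,P)-[160,110])*4.615).round()
print(f([[.4661,.0185,.0552],[.4661,.0185,.082],[.4661,.0185,.042]]))
E
python3 -c "
import sys;sys.argv=['go','j','-56','27','54','0']
exec(open('go.py').read())
print(o['q'],o['tau'],o['torque'])"
```

```text
[[308. 320.]
 [306. 292.]
 [308. 333.]]
t 2.9 jig [-57.5  25.6] z 54.9 yaw 1.09 gap 0.2 F [ 0.2 -0.5  0.7] grip 0.0
shift [ 0.0049 -0.0046  0.003 ] turn -0.0
[-6.00937653e-02  4.28574848e-01  1.98473328e+00 -1.50268170e-05
  7.26891860e-01  1.49162431e+00] [-3.95287306e-02 -4.59734631e+01 -2.00550252e+01 -8.09145004e-04
  5.85286820e-03 -8.61715263e-03] [ 0.01594044 -0.02166851 -0.02556837]
```

```bash
python3 -c "
from h import *
np.savez('pics/s1.npz',**cam('scene'))"
python3 -m handwheel '[[[0,0,-0.1],[0,0,0],1],[[0,0,-0.1],[0,0,0],1],[[0,0,-0.1],[0,0,0],1],[[0,0,0],[0,0,0],1],[[0,0,0],[0,0,0],1]]' 30
python3 - <<'E'
from h import *
a=dict(np.load("pics/s1.npz"))["im"].astype(int); c=cam("scene"); b=c["im"].astype(int)
p=manip.get_obs()["tcp_pos"]; print("tcp",p,proj(c,[p,[.4661,.0185,.055]]))
hs=cv2.cvtColor(c["im"],cv2.COLOR_RGB2HSV)
d=np.abs(a-b).sum(2)
print("before gray / after gray / diff rows 160-186, cols 218-236")
print("A");[print(r,a[r,220:236].mean(1).astype(int),) for r in range(162,188,2)]
print("B");[print(r,b[r,220:236].mean(1).astype(int),) for r in range(138,188,2)]
print("red-blue B");[print(r,(b[r,220:236,0]-b[r,220:236,2])) for r in range(166,188,2)]
E
```

```text
t: 3.37
tcp_pos: [0.4663, 0.0186, 0.1456]
eef_rot: [0.0, 1.0, 0.009, 0.002]
ft_force: [-0.5, 0.7, 0.1]
finger_gap: -0.0001
grasp_force: 0.0
tcp [0.46547502 0.01862617 0.14429819] [[225.88646403 158.53192118]
 [226.69495043 179.33093448]]
before gray / after gray / diff rows 160-186, cols 218-236
A
162 [89 32 37 30 33 38 37 47 37 36 33 35 43 50 29 28]
164 [113  44  30  21  36  39  38  37  31  34  37  33  40  35  28  41]
166 [142 117  49  56  50  38  30  31  39  30  35  34  20  47  95 124]
168 [129 113  68  59  60  76  71  38  33  35  41  86 132 143 134 131]
170 [130 112  64  48  58  71  72  32  41  48  52  98 135 126 127 130]
172 [124 127 122  78  58  86 101  38  39  43  76 119 132 131 128 129]
174 [127 131 124 105  76  74 119 113  79 112 138 127 123 126 128 131]
176 [123 125 129 134 126  84  60  86  83 107 130 126 131 129 129 125]
178 [121 126 120 125 135 108  42  72  84  94 116 126 123 125 127 126]
180 [127 125 126 126 128 110  47  74  85  95 126 133 129 127 123 122]
182 [106 113 117 132 128 109  53  70  80  92 116 127 128 128 120 116]
184 [ 56  66  81  78 124 149 126 133 130 129 12
[... 1877 characters left out ...]
 97  98 103  99  96  97  97  98]
168 [ 95  91  88  97  98  96  99  96  95  92  95  97 102  97  99  99]
170 [ 94  94  96  93  90  92  94  97  99 100 100  96  96  93  97  97]
172 [ 89  96  94  93  97  95  94  91  88  88  93  93  98  97 100  97]
174 [ 96  95  94  95  88  82  89 108 104 105  95  93  95  91  94  95]
176 [94 91 96 95 93 65 55 61 89 97 97 96 92 95 93 93]
178 [ 90  88  92  94 100  82  45  68  91  86  85  89  90  92  91 101]
180 [ 92  91  93  97  98  74  55  72  89  86  91 101  97  91  91  93]
182 [52 73 90 98 98 84 50 76 91 86 82 94 94 92 87 87]
184 [  9   8  10  26  37  30  12  22  20  32  82  97 100  97  91  87]
186 [ 18  10  10  15  15  16  19  16  25  70 101  97  90  94  95  91]
```

```bash
python3 -m handwheel '[[[0,0,0.1],[0,0,0],1],[[0,0,0.1],[0,0,0],1],[[0,0,0.08],[0,0,0],1],[[0,0,0],[0,0,0],1],[[0,0,0],[0,0,0],1]]' 30 | egrep 'tcp|force'
for i in 1 2 3; do python3 -m handwheel '[[[0,0,0.01],[0,0,0],1],[[0,0,0],[0,0,0],1]]' | egrep 'tcp|ft_force'; done
```

```text
tcp_pos: [0.4643, 0.0187, 0.059]
ft_force: [-0.4, 0.3, 0.8]
grasp_force: 0.0
tcp_pos: [0.466, 0.0186, 0.0578]
ft_force: [-0.1, -0.1, 0.5]
tcp_pos: [0.4657, 0.0186, 0.0545]
ft_force: [-1.2, 0.1, 0.2]
tcp_pos: [0.4669, 0.0193, 0.0533]
ft_force: [-5.6, 6.5, 26.2]
```

The contact shows that the real fingertips are about 27 mm above the reported TCP: they touched the peg top at z=82 with the TCP at 54.5. I'll correct for that from here on.

```bash
python3 -m handwheel '[[[0,0,-0.1],[0,0,0],-0.2],[[0,0,-0.04],[0,0,0],-0.2],[[0,0,0],[0,0,0],-0.2],[[0,0,0],[0,0,0],-0.2],[[0,0,0],[0,0,0],-0.2]]' 30 | egrep 'tcp|force|gap'
python3 -m handwheel '[[[0.004,-0.004,0.05],[0,0,0],-0.2],[[0,0,0.06],[0,0,0],-0.2],[[0,0,0.06],[0,0,0],-0.2],[[0,0,0.05],[0,0,0],-0.2],[[0,0,0],[0,0,0],-0.2]]' 30 | egrep 'tcp|force|gap'
python3 -m handwheel '[[[0,0,0],[0,0,0],0.3],[[0,0,0],[0,0,0],0.6],[[0,0,0],[0,0,0],0.8],[[0,0,0],[0,0,0],0.8],[[0,0,0],[0,0,0],0.8]]' 30 | egrep 'tcp|force|gap'
python3 go.py j -56.7 27.7 27 0
```

```text
tcp_pos: [0.465, 0.0186, 0.0925]
ft_force: [-0.2, 0.3, -0.5]
finger_gap: 0.0512
grasp_force: 0.0
tcp_pos: [0.4644, 0.0199, 0.024]
ft_force: [-1.7, -0.2, 0.4]
finger_gap: 0.0508
grasp_force: 0.0
tcp_pos: [0.4668, 0.0201, 0.0278]
ft_force: [-1.6, 3.7, 5.5]
finger_gap: 0.013
grasp_force: 29.4
t 5.58 jig [-56.6  27.2] z 27.8 yaw 1.08 gap 13.0 F [-1.6  3.7  5.5] grip 29.4
shift [-0.0004 -0.0018  0.0027] turn -0.0001
```

Run:
```python
import numpy as np
th=np.linspace(.224,2.58,16); P=np.c_[-30*np.cos(th)-75*np.sin(th),-30*np.sin(th)+75*np.cos(th)]
d=np.diff(P,axis=0)/300*[1,-1]; print(np.round(d,3).tolist()); print(P[-1]+[-10,-40])
```

```text
[[-0.033, 0.027], [-0.028, 0.031], [-0.023, 0.035], [-0.017, 0.039], [-0.011, 0.041], [-0.004, 0.042], [0.002, 0.042], [0.009, 0.041], [0.015, 0.039], [0.021, 0.037], [0.027, 0.033], [0.031, 0.028], [0.035, 0.023], [0.039, 0.017], [0.041, 0.011]]
[ -24.54787683 -119.45665032]
```

```bash
python3 -m handwheel '[[[-0.033,0.027,0],[0,0,0],0.8],[[-0.028,0.031,0],[0,0,0],0.8],[[-0.023,0.035,0],[0,0,0],0.8],[[0,0,0],[0,0,0],0.8]]' 30 | egrep 'tcp|force|gap'
python3 go.py j -82.2 -0.3 27 0
python3 -m handwheel '[[[-0.017,0.039,0],[0,0,0],0.8],[[-0.011,0.041,0],[0,0,0],0.8],[[-0.004,0.042,0],[0,0,0],0.8],[[0.002,0.042,0],[0,0,0],0.8],[[0,0,0],[0,0,0],0.8]]' 30 | egrep 'tcp|force|gap'
python3 go.py j -91 -50 27 0
```

```text
tcp_pos: [0.4395, -0.0089, 0.0275]
ft_force: [-10.4, 6.6, 10.8]
finger_gap: 0.013
grasp_force: 30.6
t 5.92 jig [-84.4  -1.3] z 27.5 yaw 1.06 gap 13.0 F [-10.4   6.6  10.8] grip 30.6
shift [ 0.0072 -0.0033  0.0015] turn -0.0002
tcp_pos: [0.4334, -0.0591, 0.0273]
ft_force: [-4.0, -0.3, 3.8]
finger_gap: 0.013
grasp_force: 30.2
t 6.33 jig [-91.5 -51.4] z 27.3 yaw 1.03 gap 13.0 F [-4.  -0.3  3.8] grip 30.2
shift [ 0.0015 -0.0047  0.0011] turn -0.0004
```

```bash
python3 -m handwheel '[[[0.009,0.041,0],[0,0,0],0.8],[[0.015,0.039,0],[0,0,0],0.8],[[0.021,0.037,0],[0,0,0],0.8],[[0.027,0.033,0],[0,0,0],0.8],[[0,0,0],[0,0,0],0.8]]' 30 | egrep 'tcp|force|gap'
python3 -m handwheel '[[[0.031,0.028,0],[0,0,0],0.8],[[0.035,0.023,0],[0,0,0],0.8],[[0.039,0.017,0],[0,0,0],0.8],[[0.03,0.008,0],[0,0,0],0.8],[[0,0,0],[0,0,0],0.8]]' 30 | egrep 'tcp|force|gap'
python3 go.py j -24.5 -119.5 27 0
```

```text
tcp_pos: [0.4579, -0.1043, 0.0272]
ft_force: [-3.0, -3.3, 4.3]
finger_gap: 0.0131
grasp_force: 30.4
tcp_pos: [0.4988, -0.1246, 0.0272]
ft_force: [1.6, 0.8, 2.4]
finger_gap: 0.0127
grasp_force: 30.5
t 7.17 jig [ -27.4 -118.2] z 27.2 yaw 1.07 gap 12.7 F [1.6 0.8 2.4] grip 30.5
shift [0.0095 0.0044 0.0006] turn -0.0002
```

```bash
python3 -m handwheel '[[[0,0,0],[0,0,0],0],[[0,0,0],[0,0,0],-0.2],[[0,0,0],[0,0,0],-0.2],[[0,0,-0.1],[0,0,0],-0.2],[[0,0,-0.13],[0,0,0],-0.2]]' 30 | egrep 'tcp|force|gap'
python3 -m handwheel '[[[0,0,-0.08],[0,0,0.03],-0.2],[[0,0,0],[0,0,0.03],-0.2],[[0,0,0],[0,0,0],-0.2]]' 30 | egrep 'tcp|gap'
python3 go.py w 573.2 -282.1 -9 -9.8
python3 - <<'E'
from h import *
c=cam("scene"); o=c["im"]
cv2.imwrite("pics/e.png",np.hstack([cv2.resize(o[130:205,90:190],(440,330),interpolation=cv2.INTER_CUBIC),cv2.resize(o[160:235,165:245],(352,330),interpolation=cv2.INTER_CUBIC)])[:,:,::-1])
E
```

```text
tcp_pos: [0.4951, -0.1239, 0.0947]
ft_force: [1.0, -0.6, 0.3]
finger_gap: 0.0517
grasp_force: 0.0
tcp_pos: [0.4977, -0.1248, 0.1216]
finger_gap: 0.0512
t 7.83 jig [ -28.4 -118.3] z 121.6 yaw -9.97 gap 51.2 F [ 0.7 -0.9 -0.5] grip 0.0
shift [0.3373 0.4727 0.4365] turn -0.0009
```

View pics/e.png

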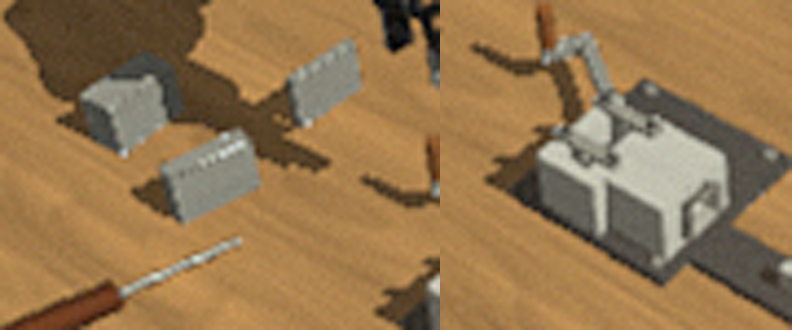

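The keeper is wide open and the slot is free. The mid gauge's top face is centred at about crop (210,158).

```bash
python3 - <<'E'
from h import *
s=dict(np.load("pics/scene.npz")); print(proj(s,[[.5949,-.2858,.05]]),"seen",210/4.4+89.6,158/4.4+129.6)
E
python3 -m handwheel '[[[0.0675,0.0945,0],[0,0,0],-0.2],[[0.0675,0.0945,0],[0,0,0],-0.2],[[0.0675,0.0945,0],[0,0,0],-0.2],[[0.0675,0.0945,0],[0,0,0],-0.2],[[0.0675,0.0945,0],[0,0,0],-0.2]]' 60 | egrep 'tcp|gap'
python3 -m handwheel '[[[0,0,0.1],[0,0,0],-0.2],[[0,0,0.1],[0,0,0],-0.2],[[0,0,0],[0,0,0],-0.2]]' 60 | egrep 'tcp|force'
python3 go.py w 573.2 -282.1 -9 -9.8
```

```text
[[135.72871563 163.83779836]] seen 137.3272727272727 165.5090909090909
tcp_pos: [0.5729, -0.2826, 0.1186]
finger_gap: 0.0511
tcp_pos: [0.5694, -0.2798, 0.0532]
ft_force: [0.0, -0.3, -1.6]
grasp_force: 0.0
t 8.55 jig [  40.2 -274.6] z 53.2 yaw -9.59 gap 51.3 F [ 0.  -0.3 -1.6] grip 0.0
shift [0.0159 0.0063 0.2072] turn 0.0012
```

```bash
python3 -m handwheel '[[[0.014,0.005,0.07],[0,0,0.001],-0.2],[[0,0,0.07],[0,0,0],-0.2],[[0,0,0.067],[0,0,0],-0.2],[[0,0,0],[0,0,0],-0.2],[[0,0,0],[0,0,0],-0.2]]' 60 | egrep 'tcp|force'
python3 -m handwheel '[[[0,0,0],[0,0,0],0.3],[[0,0,0],[0,0,0],0.6],[[0,0,0],[0,0,0],0.6],[[0,0,0],[0,0,0],0.6],[[0,0,0],[0,0,0],0.6]]' 60 | egrep 'tcp|force|gap'
python3 go.py w 573.2 -282.1 -9 -9.8
```

```text
tcp_pos: [0.5766, -0.2831, -0.0019]
ft_force: [0.1, -0.1, 0.8]
grasp_force: 0.0
tcp_pos: [0.5777, -0.2838, -0.0003]
ft_force: [-1.8, 1.8, 6.8]
finger_gap: 0.019
grasp_force: 58.5
t 9.38 jig [  48.5 -278.8] z -0.3 yaw -9.88 gap 19.0 F [-1.8  1.8  6.8] grip 58.5
shift [-0.0159 -0.0029  0.0291] turn -0.0005
```

```bash
python3 -m handwheel '[[[0,0,-0.1],[0,0,0],0.6],[[0,0,-0.13],[0,0,0],0.6],[[0,0,-0.13],[0,0,-0.03],0.6],[[0,0,0],[0,0,-0.031],0.6],[[0,0,0],[0,0,0],0.6]]' 60 | egrep 'tcp|force|gap'
python3 -m handwheel '[[[0,0,0],[0,0,0],0.6],[[0,0,0],[0,0,0],0.6]]' 60 | egrep 'gap'
python3 go.py j -62 0 111 0
```

```text
tcp_pos: [0.5778, -0.284, 0.1088]
ft_force: [-0.7, 0.2, -5.5]
finger_gap: 0.0185
grasp_force: 60.2
finger_gap: 0.0188
t 9.97 jig [  46.8 -278. ] z 104.5 yaw 0.91 gap 18.8 F [ 0.1  0.8 -4.3] grip 60.1
shift [-0.3657 -0.9253 -0.0194] turn -0.0011
```

```bash
python3 -m handwheel '[[[-0.0457,-0.1157,-0.02],[0,0,-0.001],0.6],[[-0.0457,-0.1157,0],[0,0,0],0.6],[[-0.0457,-0.1157,0],[0,0,0],0.6],[[-0.0457,-0.1157,0],[0,0,0],0.6],[[-0.0457,-0.1157,0],[0,0,0],0.6]]' 60 >/dev/null
python3 -m handwheel '[[[-0.0457,-0.1157,0],[0,0,0],0.6],[[-0.0457,-0.1157,0],[0,0,0],0.6],[[-0.0457,-0.1157,0],[0,0,0],0.6],[[0,0,0],[0,0,0],0.6],[[0,0,0],[0,0,0],0.6]]' 60 | egrep 'tcp|force|gap'
python3 -m handwheel '[[[0,0,0],[0,0,0],0.6],[[0,0,0],[0,0,0],0.6]]' 60 | egrep 'gap'
python3 go.py j -62 0 12 0
python3 - <<'E'
from h import *
s=cam("scene"); cv2.imwrite("pics/f.png",cv2.resize(s["im"][120:230,170:280],(600,600),interpolation=cv2.INTER_CUBIC)[:,:,::-1])
E
```

```text
tcp_pos: [0.4602, -0.0069, 0.1112]
ft_force: [0.8, -0.4, -3.8]
finger_gap: 0.0186
grasp_force: 60.9
finger_gap: 0.0191
t 10.97 jig [-62.3  -1.8] z 111.6 yaw 1.16 gap 19.1 F [ 0.1  0.1 -3.9] grip 60.9
shift [ 0.0012 -0.006   0.3321] turn 0.0003
```

View pics/f.png

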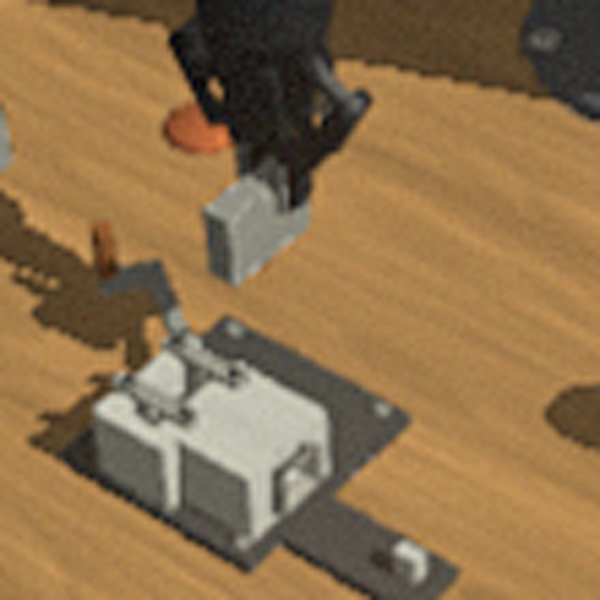

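The gauge is held level, front face at crop (230,245), lined up before the mouth.

```bash
python3 -m handwheel '[[[0,-0.004,0.1],[0,0,0],0.6],[[0,0,0.1],[0,0,0],0.6],[[0,0,0.1],[0,0,0],0.6],[[0,0,0.02],[0,0,0],0.6],[[0,0,0],[0,0,0],0.6]]' 60 | egrep 'tcp|force|gap'
python3 -m handwheel '[[[0.02,0,0],[0,0,0],0.6],[[0.02,0,0],[0,0,0],0.6],[[0.02,0,0],[0,0,0],0.6],[[0,0,0],[0,0,0],0.6],[[0,0,0],[0,0,0],0.6]]' 60 | egrep 'tcp|force|gap'
python3 go.py j -14 0 12 0
```

```text
tcp_pos: [0.4603, -0.0076, 0.0146]
ft_force: [-1.0, 0.3, -4.8]
finger_gap: 0.0187
grasp_force: 60.9
tcp_pos: [0.4773, -0.0065, 0.0163]
ft_force: [-12.3, -0.5, -4.3]
finger_gap: 0.0188
grasp_force: 60.8
t 11.85 jig [-46.5   0.4] z 16.3 yaw 1.26 gap 18.8 F [-12.3  -0.5  -4.3] grip 60.8
shift [0.1086 0.0016 0.0137] turn 0.0009
```

The block's top was too high and met the strap edge. I'll back off slightly, lower it and push on.

```bash
python3 -m handwheel '[[[-0.02,0,0],[0,0,0],0.6],[[0,0,0.014],[0,0,0],0.6],[[0,0,0],[0,0,0],0.6],[[0,0,0],[0,0,0],0.6]]' 60 | egrep 'tcp|force|gap'
python3 -m handwheel '[[[0.02,0,0],[0,0,0],0.6],[[0.012,0,0],[0,0,0],0.6],[[0.012,0,0],[0,0,0],0.6],[[0,0,0],[0,0,0],0.6],[[0,0,0],[0,0,0],0.6]]' 60 | egrep 'tcp|force|gap'
python3 go.py j -14 0 12 0
```

```text
tcp_pos: [0.4742, -0.0069, 0.0122]
ft_force: [0.4, 0.7, -5.1]
finger_gap: 0.0185
grasp_force: 60.7
tcp_pos: [0.4868, -0.0065, 0.0118]
ft_force: [-0.2, -0.5, -3.9]
finger_gap: 0.0184
grasp_force: 60.7
t 12.6 jig [-37.    0.1] z 11.8 yaw 1.26 gap 18.4 F [-0.2 -0.5 -3.9] grip 60.7
shift [ 0.0767  0.0007 -0.0007] turn 0.0009
```

```bash
python3 -m handwheel '[[[0.02,0,0],[0,0,0],0.6],[[0.02,0,0],[0,0,0],0.6],[[0.02,0,0],[0,0,0],0.6],[[0.012,0,0],[0,0,0],0.6],[[0,0,0],[0,0,0],0.6]]' 60 | egrep 'tcp|force|gap'
python3 go.py j -14 0 12 0
python3 -m handwheel '[[[0,0,0.004],[0,0,0],0.4],[[0,0,0],[0,0,0],0.2],[[0,0,0],[0,0,0],0.2],[[0,0,0],[0,0,0],0.2],[[0,0,0],[0,0,0],0.2]]' 60 | egrep 'tcp|force|gap'
```

```text
tcp_pos: [0.5092, -0.0061, 0.0119]
ft_force: [-0.1, 1.0, -3.8]
finger_gap: 0.0188
grasp_force: 60.7
t 13.02 jig [-14.7   0.2] z 11.9 yaw 1.26 gap 18.8 F [-0.1  1.  -3.8] grip 60.7
shift [ 0.0022  0.0005 -0.0005] turn 0.0009
tcp_pos: [0.5081, -0.0061, 0.0108]
ft_force: [-0.3, -0.1, -0.1]
finger_gap: 0.0343
grasp_force: 0.0
```

```bash
python3 -m handwheel '[[[-0.05,0,0],[0,0,0],0.2],[[-0.09,0,0],[0,0,0],0.2],[[0,0,0.03],[0,0,0],1],[[0,0,0],[0,0,0],1],[[0,0,0],[0,0,0],1]]' 60 | egrep 'tcp|force|gap'
python3 -m handwheel '[[[0,0,0],[0,0,0],1],[[0.02,0,0],[0,0,0],1],[[0.02,0,0],[0,0,0],1],[[0.02,0,0],[0,0,0],1],[[0,0,0],[0,0,0],1]]' 60 | egrep 'tcp|force|gap'
python3 -m handwheel '[[[0.02,0,0],[0,0,0],1],[[0.02,0,0],[0,0,0],1],[[0.01,0,0],[0,0,0],1],[[0,0,0],[0,0,0],1],[[0,0,0],[0,0,0],1]]' 60 | egrep 'tcp|force|gap'
python3 go.py j -13 0 2 0
```

```text
tcp_pos: [0.4667, -0.007, 0.0016]
ft_force: [0.2, -0.1, -0.0]
finger_gap: 0.0009
grasp_force: 0.0
tcp_pos: [0.4857, -0.0066, 0.0017]
ft_force: [-0.5, 0.8, 0.7]
finger_gap: -0.0003
grasp_force: 0.0
tcp_pos: [0.4996, -0.0063, 0.0017]
ft_force: [-0.5, -0.2, 0.5]
finger_gap: -0.0001
grasp_force: 0.0
t 14.68 jig [-24.3   0.2] z 1.7 yaw 1.26 gap -0.1 F [-0.5 -0.2  0.5] grip 0.0
shift [ 0.0375  0.0007 -0.0011] turn 0.0009
```

```bash
for i in 1 2 3 4; do python3 -m handwheel '[[[0.01,0,0],[0,0,0],1],[[0,0,0],[0,0,0],1]]' 60 | egrep 'tcp|ft_force'; done
python3 go.py j -13 0 2 0
```

```text
tcp_pos: [0.5023, -0.0062, 0.0016]
ft_force: [0.3, 0.2, 0.2]
tcp_pos: [0.5054, -0.0061, 0.0016]
ft_force: [-0.8, 0.2, -0.9]
tcp_pos: [0.5086, -0.0061, 0.0016]
ft_force: [0.2, 0.4, -0.7]
tcp_pos: [0.5088, -0.0059, 0.0012]
ft_force: [-12.7, -2.0, 8.6]
t 15.35 jig [-15.1   0.4] z 1.2 yaw 1.27 gap -0.3 F [-12.7  -2.    8.6] grip 6.5
shift [ 0.0069  0.0012 -0.0026] turn 0.0009
```

```bash
python3 -m handwheel '[[[0.007,0,0],[0,0,0],1],[[0,0,0],[0,0,0],1],[[0,0,0],[0,0,0],1]]' 60 | egrep 'tcp|ft_force'
python3 -m handwheel '[[[-0.1,0,0],[0,0,0],1],[[-0.1,0,0],[0,0,0],1],[[0,0,-0.13],[0,0,0],1],[[0,0,-0.13],[0,0,0],1],[[0,0,-0.13],[0,0,0],-0.5]]' 60 | egrep 'tcp|ft_force'
python3 -m handwheel '[[[0,-0.13,0],[0,0,0],-0.5],[[0,-0.13,0],[0,0,0],-0.5],[[0,-0.13,0],[0,0,0],-0.5],[[0,-0.13,0],[0,0,0],-0.5],[[0,-0.13,0],[0,0,0],-0.5]]' 60 | egrep 'tcp|gap'
python3 -m handwheel '[[[0,-0.13,0],[0,0,0],-0.5],[[0,-0.13,0],[0,0,0],-0.5],[[0,-0.13,0],[0,0,0],-0.5],[[0,0,0],[0,0,0],-0.5],[[0,0,0],[0,0,0],-0.5]]' 60 | egrep 'tcp|gap'
python3 - <<'E'
from h import *
c=cam("top"); s=cam("scene")
cv2.imwrite("pics/g.png",np.vstack([cv2.resize(c["im"][155:195,295:335],(360,360),interpolation=cv2.INTER_CUBIC)])[:,:,::-1])
a=cv2.resize(c["im"][152:192,295:335],(390,390),interpolation=cv2.INTER_CUBIC); b=cv2.resize(c["im"][145:225,180:260],(400,390),interpolation=cv2.INTER_CUBIC)
cv2.imwrite("pics/g.png",np.hstack([a,b])[:,:,::-1]); print(np.abs(proj(c,[[.4839,.3618,.034]])))
E
python3 go.py w 450 371 20 -15
```

```text
tcp_pos: [0.5086, -0.0057, 0.0009]
ft_force: [-22.8, -1.9, 12.7]
tcp_pos: [0.4529, -0.0073, 0.1202]
ft_force: [0.9, 0.2, 0.5]
tcp_pos: [0.4492, 0.1897, 0.1191]
finger_gap: 0.0643
tcp_pos: [0.4463, 0.3063, 0.1185]
finger_gap: 0.0642
[[203.50765328 190.59565328]]
t 16.95 jig [-71.4 311.6] z 118.5 yaw 1.26 gap 63.9 F [-0.1 -0.8  0.7] grip 0.0
shift [ 0.0168 -0.2223  0.3283] turn 0.0903
```

View pics/g.png

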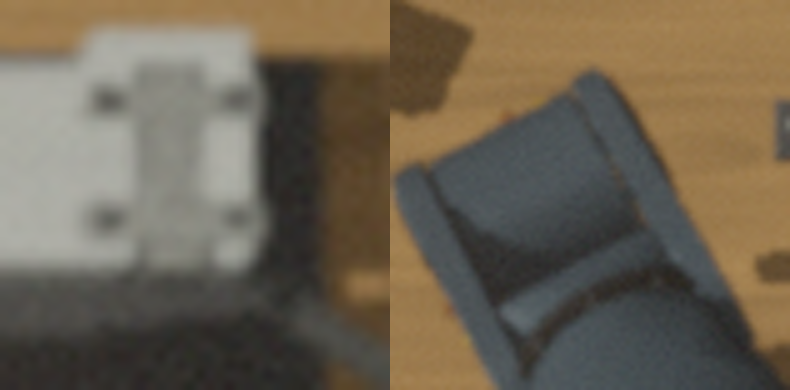

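The gauge fills the slot, its rear flush at the mouth at (175,270) in the left crop, so it is home. Next, the bar: grasp it 35 mm beyond its centre.

```bash
python3 -m handwheel '[[[0,0,0],[0,0,0.03],0],[[0,0,0],[0,0,0.03],0],[[0,0,0],[0,0,0.03],0],[[0,0,0],[0,0,0],0],[[0,0,0],[0,0,0],0]]' 80 | egrep 'tcp|gap'
python3 go.py w 517.7 352.7 -12 -15
```

```text
tcp_pos: [0.4467, 0.3037, 0.1188]
finger_gap: 0.0426
t 17.37 jig [-71.1 311.1] z 118.8 yaw -14.86 gap 42.6 F [-0.5  0.8 -0.3] grip 0.0
shift [ 0.1866 -0.2186  0.436 ] turn 0.0008
```

```bash
python3 -m handwheel '[[[0.0933,-0.1093,0],[0,0,0],0],[[0.0933,-0.1093,0],[0,0,0.001],0],[[0,0,0.1],[0,0,0],0],[[0,0,0.1],[0,0,0],0],[[0,0,0.1],[0,0,0],0]]' 80 | egrep 'tcp|force'
python3 -m handwheel '[[[0,0,0.05],[0,0,0],0],[[0,0,0.05],[0,0,0],0],[[0,0,0.036],[0,0,0],0],[[0,0,0],[0,0,0],0],[[0,0,0],[0,0,0],0]]' 80 | egrep 'tcp|force'
python3 go.py w 517.7 352.7 -12 -15
```

```text
tcp_pos: [0.5157, 0.3516, 0.0275]
ft_force: [0.4, 0.9, -0.9]
grasp_force: 0.0
tcp_pos: [0.5151, 0.3516, -0.0121]
ft_force: [-0.3, -0.7, 1.0]
grasp_force: 0.0
t 18.2 jig [ -1.8 357.7] z -12.1 yaw -15.07 gap 42.6 F [-0.3 -0.7  1. ] grip 0.0
shift [ 0.0074 -0.0057 -0.0003] turn -0.0004
```

```bash
python3 -m handwheel '[[[0.006,0,0],[0,0,0],0.4],[[0,0,0],[0,0,0],0.7],[[0,0,0],[0,0,0],0.8],[[0,0,0],[0,0,0],0.8],[[0,0,0],[0,0,0],0.8]]' 80 | egrep 'tcp|force|gap'
python3 -m handwheel '[[[0,0,-0.03],[0,0,0],0.8],[[0,0,-0.08],[0,0,0],0.8],[[0,0,-0.1],[0,0,0],0.8],[[0,0,-0.1],[0,0,0],0.8],[[0,0,-0.1],[0,0,0],0.8]]' 80 | egrep 'tcp|force|gap'
python3 go.py j 35 240 8 90
```

```text
tcp_pos: [0.5177, 0.3519, -0.0107]
ft_force: [-0.6, -0.8, 5.9]
finger_gap: 0.0121
grasp_force: 78.8
tcp_pos: [0.5163, 0.3513, 0.1127]
ft_force: [0.1, -0.7, -2.7]
finger_gap: 0.0116
grasp_force: 78.3
t 19.03 jig [ -0.6 357.3] z 112.7 yaw -15.11 gap 11.6 F [ 0.1 -0.7 -2.7] grip 78.3
shift [0.2233 0.3424 0.349 ] turn 0.41
```

```bash
python3 -m handwheel '[[[0,0,0],[0,0,-0.0393],0.8],[[0,0,0],[0,0,-0.0393],0.8],[[0,0,0],[0,0,-0.0393],0.8],[[0,0,0],[0,0,-0.0393],0.8],[[0,0,0],[0,0,-0.0393],0.8]]' 80 >/dev/null
python3 -m handwheel '[[[0,0,0],[0,0,-0.0393],0.8],[[0,0,0],[0,0,-0.0393],0.8],[[0,0,0],[0,0,-0.0393],0.8],[[0,0,0],[0,0,-0.0393],0.8],[[0,0,0],[0,0,-0.0393],0.8]]' 80 >/dev/null
python3 -m handwheel '[[[0,0,0],[0,0,-0.0393],0.8],[[0,0,0],[0,0,-0.0393],0.8],[[0,0,0],[0,0,-0.0393],0.8],[[0,0,0],[0,0,-0.0393],0.8],[[0,0,0],[0,0,-0.0393],0.8]]' 80 >/dev/null
python3 -m handwheel '[[[0,0,0],[0,0,0],0.8],[[0,0,0],[0,0,0],0.8],[[0,0,0],[0,0,0],0.8]]' 80 | egrep 'tcp|force|gap'
python3 go.py j 35 240 3 90
python3 - <<'E'
from h import *
c=cam("top")
hsv=cv2.cvtColor(c["im"],cv2.COLOR_RGB2HSV); m=cv2.inRange(hsv,(21,150,90),(35,255,255))
for k in cv2.findContours(m,cv2.RETR_EXTERNAL,cv2.CHAIN_APPROX_NONE)[0]:
    if len(k)>8: print(cv2.boundingRect(k),plane(c,k[:,0].mean(0),.155),"leftmost/right",plane(c,k[k[:,0,0].argmax(),0],.155))
E
```

```text
tcp_pos: [0.5166, 0.3515, 0.1111]
ft_force: [0.4, -0.2, -2.6]
finger_gap: 0.012
grasp_force: 78.4
t 20.53 jig [ -0.4 357.5] z 111.1 yaw 90.75 gap 12.0 F [ 0.4 -0.2 -2.6] grip 78.4
shift [-0.391   0.1203  0.3602] turn -0.0019
(134, 199, 36, 5) [[0.43383629 0.51052938]] leftmost/right [[0.42762833 0.45560786]]
```

```bash
python3 -m handwheel '[[[-0.0978,0.03,0],[0,0,-0.002],0.8],[[-0.0978,0.03,0],[0,0,0],0.8],[[-0.0978,0.03,0],[0,0,0],0.8],[[-0.0978,0.03,0],[0,0,0],0.8],[[0,0,0],[0,0,0],0.8]]' 80 | egrep 'tcp|force|gap'
python3 -m handwheel '[[[0,0,0.1],[0,0,0],0.8],[[0,0,0.1],[0,0,0],0.8],[[0,0,0.08],[0,0,0],0.8],[[0,0,0.08],[0,0,0],0.8],[[0,0,0],[0,0,0],0.8]]' 80 | egrep 'tcp|force|gap'
python3 -m handwheel '[[[0,0,0],[0,0,0],0.8],[[0,0,0],[0,0,0],0.8]]' 80 >/dev/null
python3 go.py j 35 240 3 90
python3 - <<'E'
from h import *
from fit import toW
s=cam("scene"); np.savez("pics/s2.npz",**s)
for y in (115,205,240,295): print(y,proj(s,[[*toW((35,y))[0],.041]]))
hsv=cv2.cvtColor(s["im"],cv2.COLOR_RGB2HSV); m=cv2.inRange(hsv,(21,150,90),(35,255,255))
for k in cv2.findContours(m,cv2.RETR_EXTERNAL,cv2.CHAIN_APPROX_NONE)[0]:
    if len(k)>8: print(cv2.boundingRect(k),k[k[:,0,0].argmin(),0],k[k[:,0,0].argmax(),0])
cv2.imwrite("pics/k.png",cv2.resize(s["im"][120:260,190:330],(600,600),interpolation=cv2.INTER_CUBIC)[:,:,::-1])
E
```

```text
tcp_pos: [0.5567, 0.2306, 0.1109]
ft_force: [-0.0, 0.7, -2.8]
finger_gap: 0.0119
grasp_force: 78.4
tcp_pos: [0.5536, 0.2344, -0.0007]
ft_force: [-0.4, -0.7, -2.7]
finger_gap: 0.0119
grasp_force: 78.5
t 21.58 jig [ 36.6 240.6] z 4.1 yaw 91.29 gap 12.1 F [ 1.1  0.8 -2.7] grip 78.5
shift [-0.002  -0.0055  0.0037] turn 0.001
jig [ 0.52385435 -0.00596333] yaw deg 1.1023597399116978
[[-0.8 -3. ]
 [ 0.8 -1.9]
 [-0.8 -2.3]
 [-2.7  4. ]
 [ 1.7  1.2]
 [-3.3 -0.8]
 [ 0.7 -0.4]
 [ 3.3  1.4]
 [ 1.1  1.8]]
115 [[230.75167219 210.18690747]]
205 [[254.07543335 223.15988011]]
240 [[263.54242156 228.42553938]]
295 [[278.8966964  236.96578235]]
```

View pics/k.png

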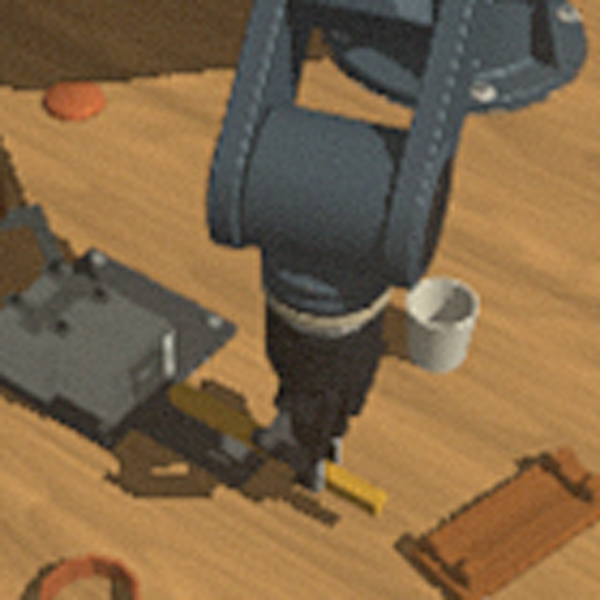

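The bar is held in line with the guide, its lead end at (172,392) and tail at (383,500), both within about 1 px of prediction. I'll feed it in and watch the force.

```bash
python3 -m handwheel '[[[-0.03,-0.0055,0],[0,0,0.001],0.8],[[-0.03,0,0],[0,0,0],0.8],[[-0.03,0,0],[0,0,0],0.8],[[0,0,0],[0,0,0],0.8]]' 80 | egrep 'tcp|force'
python3 -m handwheel '[[[-0.02,0,0],[0,0,0],0.8],[[-0.02,0,0],[0,0,0],0.8],[[0,0,0],[0,0,0],0.8]]' 80 | egrep 'tcp|force'
python3 -m handwheel '[[[-0.02,0,0],[0,0,0],0.8],[[-0.02,0,0],[0,0,0],0.8],[[0,0,0],[0,0,0],0.8]]' 80 | egrep 'tcp|force'
python3 go.py j 35 136.5 3 90
```

```text
tcp_pos: [0.5544, 0.2059, 0.0032]
ft_force: [0.8, 0.1, -2.7]
grasp_force: 78.5
tcp_pos: [0.5545, 0.1948, 0.0028]
ft_force: [0.9, 0.7, -2.8]
grasp_force: 78.5
tcp_pos: [0.5547, 0.1829, 0.0027]
ft_force: [-0.6, 0.3, -2.7]
grasp_force: 78.5
t 22.47 jig [ 34.4 188.2] z 2.7 yaw 91.14 gap 11.8 F [-0.6  0.3 -2.7] grip 78.5
shift [-0.1725  0.0017 -0.0009] turn 0.0002
```

```bash
python3 -m handwheel '[[[-0.03,0,0],[0,0,0],0.8],[[-0.03,0,0],[0,0,0],0.8],[[-0.03,0,0],[0,0,0],0.8],[[-0.02,0,0],[0,0,0],0.8],[[0,0,0],[0,0,0],0.8]]' 80 | egrep 'tcp|ft_force'
for i in 1 2 3; do python3 -m handwheel '[[[-0.015,0,0],[0,0,0],0.8],[[0,0,0],[0,0,0],0.8]]' 80 | egrep 'tcp|ft_force'; done
python3 go.py j 35 136.5 3 90
```

```text
tcp_pos: [0.5554, 0.1495, 0.0028]
ft_force: [-0.8, -0.4, -2.4]
tcp_pos: [0.5555, 0.1459, 0.0028]
ft_force: [-0.0, 0.5, -2.6]
tcp_pos: [0.5556, 0.1415, 0.0028]
ft_force: [-0.6, -0.3, -2.8]
tcp_pos: [0.5557, 0.137, 0.0028]
ft_force: [0.1, 0.5, -3.3]
t 23.38 jig [ 34.5 142.3] z 2.8 yaw 91.16 gap 11.5 F [ 0.1  0.5 -3.3] grip 78.5
shift [-0.0193  0.0015 -0.0007] turn 0.0003
```

```bash
for i in 1 2 3 4; do python3 -m handwheel '[[[-0.006,0,0],[0,0,0],0.8],[[0,0,0],[0,0,0],0.8]]' 80 | egrep 'tcp|ft_force'; done
python3 go.py j 35 136.5 3 90
```

```text
tcp_pos: [0.5557, 0.1354, 0.0028]
ft_force: [-0.7, -0.3, -3.4]
tcp_pos: [0.5557, 0.1337, 0.0028]
ft_force: [-0.2, -0.4, -2.2]
tcp_pos: [0.5558, 0.1318, 0.0028]
ft_force: [0.3, 0.3, -2.0]
tcp_pos: [0.5559, 0.1302, 0.0028]
ft_force: [-0.2, 0.8, -2.7]
t 24.05 jig [ 34.6 135.5] z 2.8 yaw 91.16 gap 11.9 F [-0.2  0.8 -2.7] grip 78.6
shift [ 0.0034  0.0013 -0.0005] turn 0.0003
```

```bash
for i in 1 2 3 4; do python3 -m handwheel '[[[-0.005,0,0],[0,0,0],0.8],[[0,0,0],[0,0,0],0.8]]' 80 | egrep 'tcp|ft_force'; done
python3 go.py j 35 136.5 3 90
```

```text
tcp_pos: [0.556, 0.1294, 0.0029]
ft_force: [-0.3, 6.0, -2.8]
tcp_pos: [0.5562, 0.1293, 0.0031]
ft_force: [-0.2, 18.0, -2.5]
tcp_pos: [0.5563, 0.1293, 0.0033]
ft_force: [0.2, 28.5, -3.3]
tcp_pos: [0.5565, 0.1292, 0.0034]
ft_force: [-1.2, 40.0, -2.2]
t 24.72 jig [ 35.2 134.5] z 3.4 yaw 91.1 gap 11.7 F [-1.2 40.  -2.2] grip 78.5
shift [ 0.0065 -0.0008  0.0014] turn -0.0
```

Butted against the gauge at y=134.5. Relieve the push, lower, release and lift clear.

```bash
python3 -m handwheel '[[[0.019,0,0],[0,0,0],0.8],[[0,0,0.007],[0,0,0],0.8],[[0,0,0],[0,0,0],0.7],[[0,0,0],[0,0,0],0.4],[[0,0,0],[0,0,0],0.2]]' 20 | egrep 'tcp|ft_force'
python3 -m handwheel '[[[0,0,0],[0,0,0],0.2],[[0,0,0],[0,0,0],0.2],[[0,0,-0.03],[0,0,0],0.1],[[0,0,-0.1],[0,0,0],0],[[0,0,-0.13],[0,0,0],0]]' 30 | egrep 'tcp|ft_force|gap'
python3 -m handwheel '[[[0,0,-0.1],[0,0,0],0],[[0,0,0],[0,0,0],-0.2],[[0,0,0],[0,0,0],-0.2]]' 30 | egrep 'tcp'
python3 go.py j -27.4 -118.2 28 90
python3 - <<'E'
from h import *
from fit import toJ
s=cam("scene"); hsv=cv2.cvtColor(s["im"],cv2.COLOR_RGB2HSV); m=cv2.inRange(hsv,(18,120,50),(35,255,255)); m[:,:215]=0; m[:195]=0
hsv2=m.copy()
p=[proj(s,[[.524+.035-.019*y/1e3, -.006+y/1e3,.0385]])[0] for y in (92,101,191.5)]; print("expect y=92,101,191.5",np.round(p,1))
i=s["im"].astype(int)
for y in range(92,206,6):
    u,v=np.round(proj(s,[[.5245+.035-.019*y/1e3,-.0053+y/1e3,.0385]])[0]).astype(int); print(y,i[v,u],end=' ')
E
```

```text
tcp_pos: [0.556, 0.1294, 0.0008]
ft_force: [-0.3, 0.0, 0.5]
tcp_pos: [0.5542, 0.1295, 0.0781]
ft_force: [1.1, 0.3, -0.3]
finger_gap: 0.0427
tcp_pos: [0.5568, 0.13, 0.1109]
t 25.8 jig [ 35.5 135.3] z 110.9 yaw 91.16 gap 51.4 F [ 0.6 -0.7  0.1] grip 0.0
shift [-0.8449 -0.2118  0.2751] turn 0.0003
jig [ 0.52385435 -0.00596333] yaw deg 1.1023597399116978
[[-0.8 -3. ]
 [ 0.8 -1.9]
 [-0.8 -2.3]
 [-2.7  4. ]
 [ 1.7  1.2]
 [-3.3 -0.8]
 [ 0.7 -0.4]
 [ 3.3  1.4]
 [ 1.1  1.8]]
expect y=92,101,191.5 [[224.8 207.5]
 [227.1 208.7]
 [250.3 221.6]]
92 [185 139  49] 98 [218 162  60] 104 [209 159  54] 110 [197 148  58] 116 [194 147  48] 122 [186 140  50] 128 [194 147  56] 134 [172 129  45] 140 [210 157  57] 146 [205 155  59] 152 [218 167  63] 158 [207 156  52] 164 [200 150  55] 170 [210 160  59] 176 [188 142  53] 182 [202 151  51] 188 [210 164  62] 194 [160 127  67] 200 [158 122  81]
```

The bar lies through the guide (brass colour from y=92 to about 190). Now back to the keeper's handle.

```bash
python3 -m handwheel '[[[-0.1207,-0.0303,0],[0,0,0],-0.2],[[-0.1207,-0.0303,0],[0,0,0],-0.2],[[-0.1207,-0.0303,0],[0,0,0],-0.2],[[-0.1207,-0.0303,0],[0,0,0],-0.2],[[-0.1207,-0.0303,0],[0,0,0],-0.2]]' 30 >/dev/null
python3 -m handwheel '[[[-0.1207,-0.0303,0],[0,0,0],-0.2],[[-0.1207,-0.0303,0],[0,0,0],-0.2],[[0,0,0],[0,0,0],-0.2],[[0,0,0],[0,0,0],-0.2],[[0,0,0],[0,0,0],-0.2]]' 30 | egrep 'tcp'
python3 go.py j -27.4 -118.2 28 90
python3 -m handwheel '[[[0,0,0.09],[0,0,0],-0.2],[[0,0,0.09],[0,0,0],-0.2],[[0,0,0.09],[0,0,0],-0.2],[[0,0,0],[0,0,0],-0.2],[[0,0,0],[0,0,0],-0.2]]' 30 | egrep 'tcp|ft_force'
python3 -m handwheel '[[[0,0,0],[0,0,0],0.3],[[0,0,0],[0,0,0],0.6],[[0,0,0],[0,0,0],0.8],[[0,0,0],[0,0,0],0.8],[[0,0,0],[0,0,0],0.8]]' 30 | egrep 'force|gap'
python3 go.py j -27.4 -118.2 28 90
python3 - <<'E'
import numpy as np
th=np.linspace(2.54,-.01,18); P=np.c_[-30*np.cos(th)-75*np.sin(th),-30*np.sin(th)+75*np.cos(th)]
d=np.diff(P,axis=0)/300; print(np.round(d[:,::-1],3).tolist()); print((P+[-10,-40])[[5,9,13,17]])
E
```

```text
tcp_pos: [0.4968, -0.1244, 0.1078]
t 26.68 jig [ -29.3 -117.9] z 107.8 yaw 91.13 gap 51.2 F [ 0.1  0.4 -0.8] grip 0.0
shift [-0.0013  0.0068  0.266 ] turn 0.0002
tcp_pos: [0.4968, -0.1235, 0.027]
ft_force: [0.6, -0.5, 0.4]
ft_force: [-0.6, 2.0, 7.5]
finger_gap: 0.0127
grasp_force: 29.4
t 27.52 jig [ -28.  -118.4] z 29.0 yaw 91.17 gap 12.7 F [-0.6  2.   7.5] grip 29.4
shift [0.0007 0.002  0.0032] turn 0.0004
[[0.012, -0.039], [0.017, -0.036], [0.023, -0.033], [0.027, -0.03], [0.032, -0.025], [0.035, -0.02], [0.038, -0.015], [0.039, -0.009], [0.04, -0.003], [0.04, 0.003], [0.039, 0.009], [0.038, 0.015], [0.035, 0.02], [0.031, 0.025], [0.027, 0.03], [0.023, 0.033], [0.017, 0.036]]
[[-76.68174653 -85.59105921]
 [-90.77746871 -39.9765786 ]
 [-76.65529709   5.62972025]
 [-39.24851251  35.29624503]]
```

```bash
python3 -m handwheel '[[[0.012,-0.039,0],[0,0,0],0.8],[[0.017,-0.036,0],[0,0,0],0.8],[[0.023,-0.033,0],[0,0,0],0.8],[[0.027,-0.03,0],[0,0,0],0.8],[[0.032,-0.025,0],[0,0,0],0.8]]' 30 | egrep 'ft_force|gap'
python3 go.py j -76.7 -85.6 28 90
python3 -m handwheel '[[[0.035,-0.02,0],[0,0,0],0.8],[[0.038,-0.015,0],[0,0,0],0.8],[[0.039,-0.009,0],[0,0,0],0.8],[[0.04,-0.003,0],[0,0,0],0.8],[[0,0,0],[0,0,0],0.8]]' 30 | egrep 'ft_force|gap'
python3 go.py j -90.8 -40 28 90
```

```text
ft_force: [5.2, 0.5, 5.5]
finger_gap: 0.0127
t 27.93 jig [-76.9 -85.5] z 28.9 yaw 91.12 gap 12.7 F [5.2 0.5 5.5] grip 30.3
shift [-0.0003  0.0006  0.0028] turn 0.0001
ft_force: [-8.7, 1.1, 16.8]
finger_gap: 0.0133
t 28.35 jig [-92.9 -38. ] z 28.6 yaw 91.22 gap 13.3 F [-8.7  1.1 16.8] grip 31.5
shift [-0.0067  0.0069  0.0019] turn 0.0007
```

```bash
python3 -m handwheel '[[[0.04,0.003,0],[0,0,0],0.8],[[0.039,0.009,0],[0,0,0],0.8],[[0.038,0.015,0],[0,0,0],0.8],[[0.035,0.02,0],[0,0,0],0.8],[[0,0,0],[0,0,0],0.8]]' 30 | egrep 'ft_force|gap'
python3 go.py j -76.7 5.6 28 90
python3 -m handwheel '[[[0.031,0.025,0],[0,0,0],0.8],[[0.027,0.03,0],[0,0,0],0.8],[[0.023,0.033,0],[0,0,0],0.8],[[0,0,0],[0,0,0],0.8],[[0,0,0],[0,0,0],0.8]]' 30 | egrep 'ft_force|gap'
python3 go.py j -40 35 28 90
```

```text
ft_force: [-25.6, 12.6, 29.0]
finger_gap: 0.0126
t 28.77 jig [-83.4   9.1] z 27.6 yaw 91.16 gap 12.6 F [-25.6  12.6  29. ] grip 33.0
shift [-0.0117  0.0222 -0.0017] turn 0.0003
ft_force: [-21.7, 32.6, 8.1]
finger_gap: 0.0126
t 29.18 jig [-57.6  34.4] z 26.5 yaw 91.12 gap 12.6 F [-21.7  32.6   8.1] grip 34.1
shift [ 0.0021  0.0585 -0.0059] turn 0.0001
```

Radial load has built up in the grip. I'll open the fingers to relieve it and locate the peg in the picture.

```bash
python3 -m handwheel '[[[0,0,0],[0,0,0],0.5],[[0,0,0],[0,0,0],0.4],[[0,0,0],[0,0,0],0.4],[[0,0,0],[0,0,0],0.4]]' 20 | egrep 'ft_force|gap'
python3 go.py j -40 35 28 90
python3 - <<'E' 2>/dev/null | tail -30
from h import *
from fit import toW,A
s=cam("scene"); 
print("peg base z=42 expected px by theta")
for th in (0,.1,.2,.3,.4,.5,.6):
    P=np.array([-30*np.cos(th)-75*np.sin(th)-10,-30*np.sin(th)+75*np.cos(th)-40]); w=toW(P)[0]
    print(th,P.round(),proj(s,[[*w,.042],[*w,.06]]).round(1).tolist())
hsv=cv2.cvtColor(s["im"],cv2.COLOR_RGB2HSV)
for r in range(164,190,2): print(r,[tuple(int(v) for v in x[[0,2]]) for x in hsv[r,216:240:2]])
E
```

```text
ft_force: [-1.8, -0.4, -0.3]
finger_gap: 0.0258
t 29.52 jig [-51.2  30.3] z 28.0 yaw 91.16 gap 25.8 F [-1.8 -0.4 -0.3] grip 0.0
shift [ 0.0155  0.0372 -0.    ] turn 0.0003
[[-0.8 -3. ]
 [ 0.8 -1.9]
 [-0.8 -2.3]
 [-2.7  4. ]
 [ 1.7  1.2]
 [-3.3 -0.8]
 [ 0.7 -0.4]
 [ 3.3  1.4]
 [ 1.1  1.8]]
peg base z=42 expected px by theta
0 [-40.  35.] [[225.8, 186.2], [225.6, 182.2]]
0.1 [-47.  32.] [[226.4, 184.5], [226.2, 180.6]]
0.2 [-54.  28.] [[226.7, 182.9], [226.5, 178.9]]
0.3 [-61.  23.] [[226.8, 181.3], [226.7, 177.3]]
0.4 [-67.  17.] [[226.7, 179.6], [226.5, 175.7]]
0.5 [-72.  11.] [[226.3, 178.1], [226.2, 174.1]]
0.6 [-77.   5.] [[225.7, 176.5], [225.5, 172.6]]
164 [(38, 86), (33, 74), (18, 45), (4, 55), (17, 51), (10, 40), (15, 54), (7, 43), (16, 47), (9, 49), (120, 33), (16, 167)]
166 [(25, 82), (14, 74), (13, 39), (0, 38), (14, 47), (33, 40), (18, 46), (16, 42), (14, 48), (15, 75), (16, 130), (16, 180)]
168 [(30, 65), (33, 79), (12, 38), (16, 42), (18, 40), (12, 51), (8, 44), (17, 41), (17, 44), (15, 130), (17, 183), (17, 174)]
170 [(30, 43), (23, 59), (13, 41), (177, 28), (11, 39), (
[... 560 characters left out ...]
 (16, 175), (18, 171), (18, 175)]
180 [(18, 123), (17, 179), (17, 78), (21, 38), (16, 53), (28, 141), (13, 130), (17, 141), (16, 166), (17, 168), (17, 167), (17, 171)]
182 [(9, 45), (14, 49), (15, 55), (28, 36), (25, 54), (22, 128), (13, 131), (16, 160), (17, 175), (17, 160), (16, 166), (16, 163)]
184 [(21, 53), (15, 46), (25, 60), (16, 74), (24, 66), (23, 138), (19, 151), (17, 161), (18, 170), (17, 168), (16, 166), (16, 161)]
186 [(18, 123), (19, 58), (24, 135), (11, 59), (28, 144), (25, 157), (28, 140), (17, 179), (17, 171), (15, 183), (16, 167), (16, 163)]
188 [(30, 197), (32, 142), (26, 150), (28, 151), (28, 144), (25, 160), (13, 93), (17, 98), (16, 147), (17, 179), (17, 174), (17, 173)]
```

The peg is at about θ=0.2 and in line with its arc. I'll cage it loosely and drag it shut along +x.

```bash
python3 -m handwheel '[[[0.008,0,0],[0,0,0],0.6],[[0,0,0],[0,0,0],0.6],[[0,0.015,0],[0,0,0],0.6],[[0,0,0],[0,0,0],0.6]]' 20 | egrep 'tcp|force|gap'
for i in 1 2 3; do python3 -m handwheel '[[[0.003,0.01,0],[0,0,0],0.6],[[0,0,0],[0,0,0],0.6]]' 20 | egrep 'ft_force'; done
python3 go.py j -38 35 28 90
```

```text
tcp_pos: [0.4769, 0.0261, 0.0277]
ft_force: [-0.8, 0.7, 0.8]
finger_gap: 0.0168
grasp_force: 0.4
ft_force: [-0.3, -0.1, -0.9]
ft_force: [-0.2, -0.2, 0.6]
ft_force: [-9.7, -3.2, 4.8]
t 30.4 jig [-39.7  35.5] z 27.3 yaw 91.2 gap 17.2 F [-9.7 -3.2  4.8] grip 4.8
shift [-0.0015  0.0058 -0.0023] turn 0.0005
```

```bash
python3 -m handwheel '[[[0,0.006,0],[0,0,0],0.6],[[0,0,0],[0,0,0],0.6],[[0,0,0],[0,0,0],0.6]]' 20 | egrep 'tcp|ft_force'
python3 -m handwheel '[[[0,-0.014,0],[0,0,0],0.6],[[0,0,0],[0,0,0],0.5],[[0,0,-0.1],[0,0,0],0.4],[[0,0,-0.13],[0,0,0],0.4],[[0,0,-0.13],[0,0,0],0.4]]' 20 | egrep 'tcp|force|gap'
python3 -m handwheel '[[[-0.12,0,0],[0,0,0],0.4],[[-0.12,0,0],[0,0,0],0.4],[[-0.12,0,0],[0,0,0],0.4],[[-0.12,0,0],[0,0,0],0.4],[[-0.12,0,0],[0,0,0],0.4]]' 20 | egrep 'tcp'
python3 -m handwheel '[[[-0.12,0,0],[0,0,0],0.4],[[-0.12,0,0],[0,0,0],0.4],[[-0.12,0,0],[0,0,0],0.4],[[0,0,0],[0,0,0],0.4],[[0,0,0],[0,0,0],0.4]]' 20 | egrep 'tcp'
python3 - <<'E' | tail -12
from h import *
from fit import toJ,toW
t=cam("top"); s=cam("scene")
def peg(c,r0,r1,c0,c1,vm):
    h=cv2.cvtColor(c["im"],cv2.COLOR_RGB2HSV)[r0:r1,c0:c1]; m=cv2.inRange(h,(3,110,50),(15,255,vm)); n,l,st,ce=cv2.connectedComponentsWithStats(m)
    return [(st[i].tolist(),(ce[i]+[c0,r0]).round(1)) for i in range(1,n) if st[i,4]>4]
for st,ce in peg(t,172,210,285,335,255): print("top",st,ce,"jig@z62",toJ(plane(t,ce,.062))[0].round(1))
for st,ce in peg(s,160,192,212,240,255): print("scene",st,ce)
for th in (0,.1,.2):
    P=np.array([-30*np.cos(th)-75*np.sin(th)-10,-30*np.sin(th)+75*np.cos(th)-40]); w=toW(P)[0]; print(th,"exp top",proj(t,[[*w,.062]]).round(1),"scene",proj(s,[[*w,.062]]).round(1))
E
```

```text
tcp_pos: [0.4835, 0.0288, 0.0272]
ft_force: [-16.9, -3.5, 12.0]
tcp_pos: [0.4828, 0.0289, 0.1368]
ft_force: [0.8, 0.6, 0.4]
finger_gap: 0.0257
grasp_force: 0.0
tcp_pos: [0.487, -0.1531, 0.1362]
tcp_pos: [0.4889, -0.2608, 0.1356]
 [-0.8 -2.3]
 [-2.7  4. ]
 [ 1.7  1.2]
 [-3.3 -0.8]
 [ 0.7 -0.4]
 [ 3.3  1.4]
 [ 1.1  1.8]]
top [16, 17, 4, 4, 14] [302.5 190.5] jig@z62 [-40.8  34.7]
scene [12, 15, 5, 13, 47] [226.3 181.3]
0 exp top [[302.4 190.3]] scene [[225.6 181.8]]
0.1 exp top [[303.5 192.4]] scene [[226.2 180.1]]
0.2 exp top [[304.7 194.5]] scene [[226.5 178.5]]
```

```bash
python3 - <<'E' | tail -4
from h import *
from fit import toJ
t=cam("top"); h=cv2.cvtColor(t["im"],cv2.COLOR_RGB2HSV); m=cv2.inRange(h,(20,140,90),(35,255,255)); m[:,320:]=0; m[:,:225]=0
k=max(cv2.findContours(m,cv2.RETR_EXTERNAL,cv2.CHAIN_APPROX_NONE)[0],key=len); b=cv2.boxPoints(cv2.minAreaRect(k)); J=toJ(plane(t,b,.0455)); print("bar visible corners",J.round(1).tolist())
ok=185<J[:,1].max()<197 and abs(J[:,0].mean()-35)<6
print(ok)
if ok: print(manip.job_done())
E
```

```text
bar visible corners [[40.7, 189.2], [39.5, 94.1], [25.7, 94.3], [26.9, 189.4]]
True
the job is handed in; nothing more can be done
None
```

The job is handed in, with no verdict returned. My last measurements had the gauge home against the back stop, the bar butted against it through the guide, and the keeper shut to about 0.01 rad.

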